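# Rack a leaning stud true with the carpenter's square and hold it

### The arm

A 7-joint arm with a two-finger parallel gripper is mounted at the origin on the work surface. World frame = base frame: x ahead of the robot, y to its left, z up, the work surface at z = 0. Lengths are in mm, angles in rad, forces in N, time in s.
With the tool pointing down it reaches from about 350 to 900 mm from the base axis. Payload 19.9 kg.
Tool frame: the origin (TCP) lies at the very end of the fingers, on their centre line; the grasp point (between the pads) lies 19 mm behind it; z points along the fingers, y is the line along which they close (so a half turn about z gives the same grasp; the last joint's range is limited). The gripper opens to 85 mm and grips with 20 to 120 N. Pads are 22 mm wide; open, the fingers measure 114 mm over their backs; the gripper's body (76 mm by 85 mm) begins 54 mm behind the grasp point. The pads swing forward as they close: fully open they stand 13 mm farther back than shut.
Start: joints at [-1.206, 0.417, -0.01, 1.614, 0.005, 1.111, -0.053], TCP at [246.709, 574.226, 231.26] pointing down, gripper open.
Joint ranges: [-2.81, 2.81], [-0.39, 2.02], [-1.27, 1.25], [0.06, 2.57], [-1.19, 4.33], [0.19, 2], [-2.82, 2.82]. Speed limits (rad/s): [1.89, 1.89, 2.39, 2.39, 3.01, 3.01, 3.01].

### API

Orientations are given as a unit quaternion [w, x, y, z].
In Python, from cell import get_state, grab_frame, job_done, recognise, regions_of gives the robot as it stands.
- The arm moves only by the shell command python3 -m creep 'ROWS' [FORCE]. ROWS is JSON, a list of rows, each a list of 3 entries, a list of its own where there are three numbers: the turn, a rotation vector about the tool's x, y, z in rad, then the shift along the tool's x, y, z in mm, then the finger opening in mm, from 0 to 85.4. A call has 1 to 8 rows; each row shifts and turns the commanded pose from where the row before left it, along the tool's axes as they then stand; what a row does not reach is not made up. A row lasts 1/8 s, in which the tool goes at most 62.5 mm and 10.7 degrees, less where a joint would pass 70% of its speed; a pose out of reach is approached as far as the arm can. A call is refused whole if a number of a shift passes 62.5 or a number of a turn 0.188, either way. A call with a gripper value outside its range is refused whole. The fingers move at their own pace and stop on an object; FORCE is the grip in N (left out, the last holds). Time passes only in rows, so rows that do not move let the fingers close. It gives the time, the measured TCP pose, the force, the opening and the grip force at its end, in the units of the state.
- get_state(): the state, without advancing time (a new reading comes with each control period).
- grab_frame(name): name is "scene" or "top" or "wrist"; returns a dict with "img" (384x512x3 uint8, red, green, blue), "camera_matrix" (3x3 intrinsics, pixels), "world_from_camera" (4x4, takes a point from camera to world coordinates). Camera axes: x right, y down, z forward; pixel columns grow to the right and rows downward; lengths in mm; the calibration is good to about 2 mm. The wrist camera is an equidistant fisheye: a pixel r from the principal point sees the ray r / f radians off the axis. A picture is of the moment at which its call begins. There is no depth.
- job_done(): hands the job in; it is judged then, once.
Trained networks look in a picture, given as the dict that the camera call returned (one of the last four; its "shot" number tells which), for a name from the list of things; names that differ only in an ending like _2 or _b are one class to them, and where a whole thing is asked for, a point or a joint stands for the part that bears it (a point fixed in the world has none). Each returns a list of dicts, best first, with "p" (0 to 1); they miss things now and then, are a little off and sometimes report something else, mostly with a low value. They report only what shows in the picture. A call takes as long as a camera call. They do not tell look-alikes from the thing itself.
- recognise(picture, label): "point" ([column, row] in pixels, amid what is visible of it).
- regions_of(picture, label): "region" (384x512 bool, what is visible of it) and "point" ([column, row] in pixels, amid what is visible of it).
The state is a dict: "time_s": time; "q": joint angles; "joint_velocities": joint speeds; "joint_torque": joint torques, N m; "tcp_pos": TCP position; "ee_rot": TCP orientation; "wrist_force": force on the tool from outside, world axes, zero at the start; "torque": the same for the moment, N m; "gripper_width": finger opening in mm; "gripper_force": force on a finger pad.
Only numpy, scipy, OpenCV 4.12 (cv2) and the standard library are available. Lean on these libraries where they do the work, as an engineer would, in place of code of your own. Each camera call takes 0.05 s, during which the arm holds its last target. There are 200 camera calls.

### The job

The short stud standing at one end of the timber plate hangs on a single bolt and leans in over the plate. Pick up the triangular aluminium carpenter's square, stand its flange flat on the plate with the upright edge towards the stud, and press it into the corner until the flange lies flat on the plate and the upright edge lies flush against the stud all the way up, so that the stud is pushed back square to the plate and no further. Finish holding: keep gripping the square and keep it pressed against both plate and stud without letting go; move the stud only with the square, and leave everything else on the bench where it is.

Things in the scene. Friction and masses are not known exactly. Their poses are not given: they have to be found in the camera images.
- square: carpenter's square: aluminium rafter-type triangle, 0.26 kg, standing on its flange. Origin: centre of the flange's underside; z up, x across the flat faces, -y along the flange to the right-angle heel. Flange 180 (y) x 24 (x) x 6 mm. On it an 8 mm thick triangle: upright edge at y = -90 mm, apex at z = 180 mm, sloping edge from the apex to y = 90, z = 6 mm
- square_grip (a point): point in the square's sloping rim (solid, 40 mm deep straight down, a window below), midway between the faces, 80 mm from the upright edge, 80 mm above the flange's underside, 22 mm below the sloping edge: a place to pinch the 8 mm thickness from above, fingers closing along the square's x. Axes as square
- square_heel (a point): right-angle corner of the square: where the plane of the upright edge meets the underside of the flange, in the middle of the 24 mm width. Axes as square
- square_apex (a point): top end of the square's upright edge, 180 mm above the heel
- plate: bottom plate of the frame: pale timber 380 (its y) x 89 (x) x 38 mm high, lying flat, screwed to the bench. Origin: centre of its underside; z up. The leaning stud stands on its -y end (the robot's right). At each end two steel strap ties, 3 x 34 mm, are screwed to its long sides and reach 112 mm above the bench; those at the +y end are empty
- corner (a point): the inside corner to be squared: on the plate's top (38 mm above the bench), on its centre line, where the stud's inner face meets it when the stud is square (y = -152 mm in the plate's frame). Axes as plate: y points along the plate away from the stud
- stud (a joint): lean of the stud, rad: 0 square to the plate, positive with its top leaning inwards (plate's +y). Timber 89 (x) x 38 (y) x 200 mm, foot 3 mm above the plate. Turns on one bolt along the plate's x, 45 mm above the plate's top, 19 mm behind its inner face. The bolt grips stiffly (0.35 N m, about 2.6 N at the square's apex): it stays where left and can be pushed too far
- stud_top (a point): upper end of the stud's inner face, in the middle of its width, 203 mm above the plate's top when the stud is square
- spare_stud: bystander: a second, loose piece of the same timber, 89 x 200 x 38 mm, lying flat. Origin: centre of its underside
- tape: bystander: tape measure, 62 x 70 x 34 mm, lying flat. Origin: centre of its underside
- pencil: bystander: flat red carpenter's pencil, 168 mm long, 13 mm wide, 8 mm thick. Origin: centre of its underside
- bolt: bystander: loose steel hex bolt with nut, 111 mm long, 19 mm over the head. Origin: underside, mid-length
- brush: bystander: paint brush lying flat, about 200 mm long. Origin: near its middle, on the bench
- jar: bystander: white plastic jar with a lid, 76 mm across, 95 mm high. Origin: centre of its underside
- pot: bystander: small pot with a blue lid, 44 mm across, 34 mm high. Origin: centre of its underside
- driver: bystander: cordless driver lying on its side, about 230 mm long, 64 mm high. Origin: on the bench under its motor housing
Not all that is in view belongs to the job. Leave any blue or red look-alike of the square alone.

How it is judged:
By the outcome, as a careful person would: the job done as asked, in the order asked, and still so for the second after the job is handed in, while the arm keeps its last pose, push and grip.
It also fails if it takes over 38 s, if anything falls off the work surface, if the arm or the gripper's body presses on something with over 40 N, if the wrist force passes 120 N, or if a joint passes its speed limit or range.

## Working session

There is one attempt and no reset: what is moved stays moved. The work goes in short steps, Python scripts to look and compute and a shell command to move; the robot and the scene stay as the last step left them, time stands still between calls to the robot, and variables do not carry over. Pictures are saved under pics/ and viewed, at most 10 in all, crops included, and the job is handed in when it is done.

```bash
mkdir -p pics
cat > h.py <<'E'
import numpy as np, cv2
from cell import *
def save(f,n): cv2.imwrite('pics/'+n,f['img'][:,:,::-1])
def ray(f,p):
    K=f['camera_matrix'];T=f['world_from_camera'];d=np.array([(p[0]-K[0][2])/K[0][0],(p[1]-K[1][2])/K[1][1],1.]);return T[:3,3],T[:3,:3]@d
def onz(f,p,z):
    o,d=ray(f,p);return o+d*(z-o[2])/d[2]
def proj(f,P):
    T=f['world_from_camera'];c=T[:3,:3].T@(np.array(P,float)-T[:3,3]);u=f['camera_matrix']@c;return u[:2]/u[2]
E
python3 - <<'E'
from h import *
s=get_state();print(s['time_s'],s['tcp_pos'],s['ee_rot'])
for n in ['scene','top']:
    f=grab_frame(n);save(f,n+'0.png');print(n,f['world_from_camera'].round(3).tolist(),f['camera_matrix'].tolist())
    for l in ['square','plate','corner','stud','stud_top','square_heel','square_apex','square_grip','jar','spare_stud','driver']:
        print(l,[(np.round(r['point']).tolist(),round(r['p'],2)) for r in recognise(f,l)][:3])
print(get_state()['time_s'])
E
```

```text
0.0 [246.57962915 573.93370145 230.66560532] [-7.58618824e-05  2.01518802e-01  9.79484464e-01 -5.92386519e-04]
scene [[-0.29, 0.562, -0.775, 1622.886], [0.957, 0.164, -0.239, 351.661], [-0.007, -0.811, -0.585, 1025.244], [0.0, 0.0, 0.0, 1.0]] [[481.9728482874352, 0.0, 264.0453932357431], [0.0, 481.9728482874352, 193.31082194305253], [0.0, 0.0, 1.0]]
square [([333.0, 253.0], 0.97), ([221.0, 182.0], 0.96), ([291.0, 204.0], 0.81)]
plate [([216.0, 239.0], 0.73)]
corner [([211.0, 236.0], 0.82)]
stud [([180.0, 197.0], 0.8)]
stud_top [([181.0, 195.0], 0.72)]
square_heel [([333.0, 255.0], 0.77), ([299.0, 208.0], 0.76), ([367.0, 198.0], 0.71)]
square_apex [([334.0, 252.0], 0.88), ([295.0, 207.0], 0.73), ([223.0, 186.0], 0.66)]
square_grip [([220.0, 184.0], 0.84), ([368.0, 199.0], 0.81), ([296.0, 206.0], 0.79)]
jar [([172.0, 270.0], 0.95)]
spare_stud [([430.0, 250.0], 0.8)]
driver [([124.0, 183.0], 0.75), ([378.0, 300.0], 0.42)]
top [[0.005, -0.975, 0.224, 146.371], [-1.0, -0.004, 0.003, -16.505], [-0.002, -0.224, -0.975, 1687.427], [0.0, 0.0, 0.0, 1.0]] [[478.6114999139147, 0.0, 254.35229210578956], [0.0, 478.6114999139147, 188.01583022152928], [0.0, 0.0, 1.0]]
square [([302.0, 253.0], 0.89), ([165.0, 267.0], 0.86), ([234.0, 228.0], 0.76)]
plate [([282.0, 180.0], 0.77)]
corner [([281.0, 174.0], 0.66)]
stud [([325.0, 170.0], 0.55)]
stud_top [([329.0, 170.0], 0.96)]
square_heel [([178.0, 180.0], 0.91), ([234.0, 228.0], 0.73), ([297.0, 252.0], 0.72)]
square_apex [([166.0, 271.0], 0.96), ([181.0, 181.0], 0.81), ([235.0, 227.0], 0.73)]
square_grip [([163.0, 267.0], 0.94), ([180.0, 180.0], 0.81), ([234.0, 224.0], 0.8)]
jar [([305.0, 127.0], 0.64), ([110.0, 216.0], 0.37)]
spare_stud [([109.0, 219.0], 0.93), ([178.0, 181.0], 0.37)]
driver [([203.0, 130.0], 0.22)]
1.2
```

Run:
```python
import cv2
a=cv2.imread('pics/scene0.png');b=cv2.imread('pics/top0.png')
cv2.imwrite('pics/s1.png',cv2.resize(a[130:340,80:480],(800,420),interpolation=cv2.INTER_CUBIC)) 
cv2.imwrite('pics/t1.png',cv2.resize(b[90:330,60:380],(800,600),interpolation=cv2.INTER_CUBIC))
```

```text
(no output)
```

View pics/s1.png

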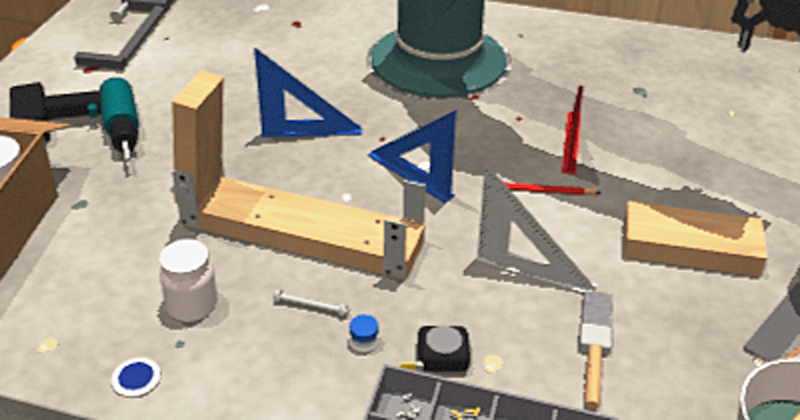

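View pics/t1.png

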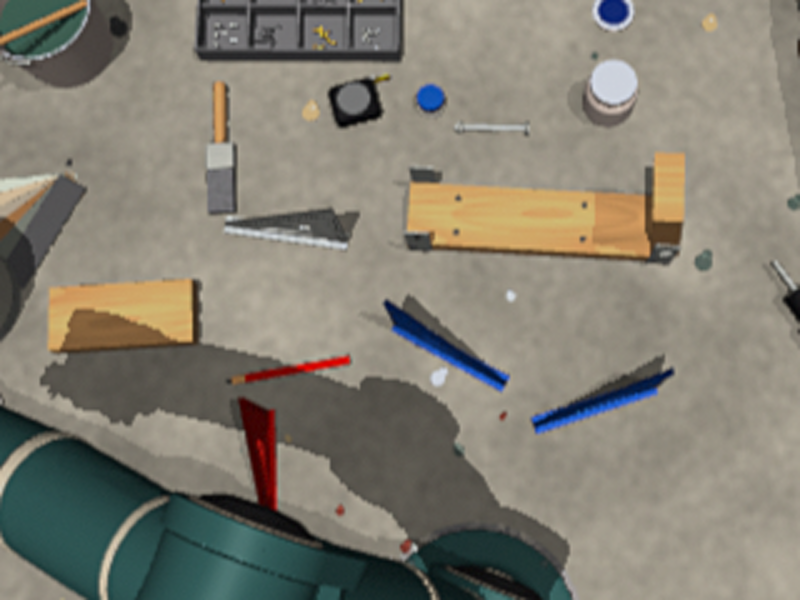

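Scene: silver square standing at crop (520,240), its upright edge on the left (stud side). Plate with the leaning stud is at (200..420,100..270), and the blue and red ones are look-alikes. Top: silver flange runs (225,228)–(347,245), heel end on the right, plate at (410..680,155..260). Next I fit models to the regions.

```bash
cat > fit.py <<'E'
from h import *
from scipy.optimize import minimize
def box(x,y,z): return np.array([[a,b,c] for a in x for b in y for c in z],float)
SQ=np.vstack([box((-12,12),(-90,90),(0,6)),box((-4,4),(-90,),(6,180)),box((-4,4),(90,),(6,))])
PL=box((-44.5,44.5),(-190,190),(0,38))
def stud(l):
    b=box((-44.5,44.5),(-19,19),(-42,158));c,s=np.cos(l),np.sin(l)
    y=b[:,1]*c+b[:,2]*s;z=-b[:,1]*s+b[:,2]*c
    return np.c_[b[:,0],y-171,z+83]
def place(P,x,y,w,z=0):
    c,s=np.cos(w),np.sin(w);return np.c_[c*P[:,0]-s*P[:,1]+x,s*P[:,0]+c*P[:,1]+y,P[:,2]+z]
S=4
def mask(f,parts):
    m=np.zeros((384*S,512*S),np.uint8)
    for P in parts:
        p=np.array([proj(f,q) for q in P]);h=cv2.convexHull(((p+.5)*S).astype(np.float32))
        cv2.fillConvexPoly(m,h.round().astype(np.int32),1)
    return cv2.resize(m*255,(512,384),interpolation=cv2.INTER_AREA)/255.
def hullmask(r):
    c=np.argwhere(r)[:,::-1].astype(np.int32);m=np.zeros(r.shape,np.uint8);cv2.fillConvexPoly(m,cv2.convexHull(c),1);return m
def fit(fs,ms,model,x0,steps):
    def cost(v): return sum(np.abs(mask(f,model(v))-m).sum()/m.sum() for f,m in zip(fs,ms))
    x0=np.array(x0,float);sim=np.vstack([x0]+[x0+np.eye(len(x0))[i]*steps[i] for i in range(len(x0))])
    for _ in range(2):
        r=minimize(cost,sim[0],method='Nelder-Mead',options=dict(initial_simplex=sim,maxiter=150,xatol=.05,fatol=1e-4))
        sim=np.vstack([r.x]+[r.x+np.eye(len(x0))[i]*steps[i]/3 for i in range(len(x0))])
    return r.x,r.fun
def pick(f,l,near):
    R=regions_of(f,l);return min(R,key=lambda r:np.hypot(*(np.array(r['point'])-near)))['region']
E
python3 - <<'E'
from fit import *
fs=[grab_frame('scene'),grab_frame('top')]
sq=[pick(fs[0],'square',(345,250)),pick(fs[1],'square',(178,180))]
st=[pick(fs[0],'stud',(180,197)),pick(fs[1],'stud',(328,170))]
pl=[pick(fs[0],'plate',(216,239)),pick(fs[1],'plate',(282,180))]
for r in sq+st+pl:
    c=np.argwhere(r);print(r.sum(),c.min(0)[::-1],c.max(0)[::-1])
np.savez('m.npz',sq=sq,st=st,pl=pl)
h=[hullmask(r) for r in sq]
a=onz(fs[1],(150,181),0);b=onz(fs[1],(199,188),0);print(a,b)
x0=[*(a+b)[:2]/2,0.1]
print('sq',fit(fs,h,lambda v:[place(SQ,*v)],x0,(15,15,.1)))
a=onz(fs[1],(225,177),38);b=onz(fs[1],(331,175),38)
u=[(p|s).astype(np.uint8) for p,s in zip(pl,st)]
u=[cv2.morphologyEx(m,cv2.MORPH_CLOSE,np.ones((3,3))) for m in u]
for w in (0,-.1):
  print('pl',fit(fs,u,lambda v:[place(PL,*v[:3]),place(stud(v[3]),*v[:3])],[*(a+b)[:2]/2,w,.1],(15,15,.05,.06)))
print(get_state()['time_s'])
E
```

```text
1509 [318 213] [377 276]
542 [150 174] [198 188]
1345 [167 165] [192 231]
457 [320 152] [333 193]
4867 [166 166] [292 269]
3264 [222 152] [333 196]
[558.40175157 366.89996457   0.        ] [533.09429707 188.1566041    0.        ]
sq (array([ 5.50086638e+02,  2.79288892e+02, -1.25340445e-01]), np.float64(0.17865652448087244))
pl (array([ 5.64392671e+02, -8.81672161e+01, -5.79045677e-02,  1.15287636e-01]), np.float64(0.1451500753273276))
pl (array([ 5.64149357e+02, -8.80952764e+01, -5.37369950e-02,  1.23616689e-01]), np.float64(0.14526817598881792))
1.6
```

```bash
python3 -m creep '[[[0,0,0.184],[0,0,0],85],[[0,0,0.184],[0,0,0],85],[[0,0,0.184],[0,0,0],85],[[0,0,0.184],[0,0,0],85],[[0,0,0.184],[0,0,0],85],[[0,0,0.184],[0,0,0],85],[[0,0,0.184],[0,0,0],85]]'
python3 -m creep '[[[0,0,0],[-30,38,0],85],[[0,0,0],[-30,38,0],85],[[0,0,0],[-30,38,0],85],[[0,0,0],[-30,38,0],85],[[0,0,0],[-30,38,0],85],[[0,0,0],[-30,38,0],85],[[0,0,0],[-30,38,0],85],[[0,0,0],[-30,38,0],85]]'
cat >> h.py <<'E'
from scipy.spatial.transform import Rotation as Ro
def togo(x,y,z,w):
    "tool-axis shift and turn to TCP x,y,z with tool x axis along plate/square +y at yaw w"
    s=get_state();q=s['ee_rot'];R=Ro.from_quat([q[1],q[2],q[3],q[0]])
    T=Ro.from_matrix(np.array([[-np.sin(w),np.cos(w),0],[np.cos(w),np.sin(w),0],[0,0,-1]]).T)
    print('t',s['time_s'],'tcp',s['tcp_pos'].round(1) if hasattr(s['tcp_pos'],'round') else s['tcp_pos'],'turn',(R.inv()*T).as_rotvec().round(4),'shift(cur)',R.inv().apply(np.array([x,y,z])-s['tcp_pos']).round(1),'shift(tgt)',T.inv().apply(np.array([x,y,z])-s['tcp_pos']).round(1),'F',np.round(s['wrist_force'],1),'M',np.round(s['torque'],2),'grip',round(s['gripper_width'],1),np.round(s['gripper_force'],1))
E
python3 -c "
from h import *
togo(548.7,269.4,61,-.125)
f=grab_frame('wrist');save(f,'w1.png');print(f['camera_matrix'].tolist(),f['world_from_camera'].round(3).tolist())"
```

```text
time_s: 2.48
tcp_pos: [246.7, 574.2, 231.3]
ee_rot: [0.0, 0.751, 0.66, -0.0]
wrist_force: [-0.6, -0.1, -0.2]
gripper_width: 85.1
gripper_force: 0.0
time_s: 3.48
tcp_pos: [519.9, 297.6, 231.4]
ee_rot: [-0.0, 0.749, 0.662, 0.0]
wrist_force: [1.0, 0.5, 0.7]
gripper_width: 85.0
gripper_force: 0.0
t 3.475 tcp [519.9 297.6 231.4] turn [ 0.0001 -0.0002  0.0023] shift(cur) [-24.5  32.  170.4] shift(tgt) [-24.4  32.1 170.4] F [1.  0.5 0.7] M [ 0.05 -0.01  0.02] grip 85.0 0.0
[[297.3186396354542, 0.0, 254.78592645858487], [0.0, 297.3186396354542, 189.76024852856895], [0.0, 0.0, 1.0]] [[0.992, -0.117, -0.036, 529.614], [-0.122, -0.948, -0.293, 372.932], [0.0, 0.295, -0.956, 374.464], [0.0, 0.0, 0.0, 1.0]]
```

View pics/w1.png

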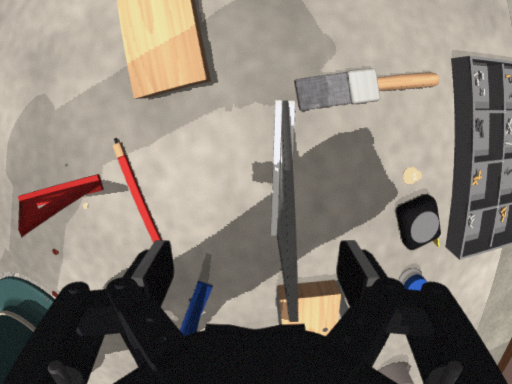

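The wrist view shows the silver square between the open fingers: flange end at (276..295,101), apex near (290,318).

```bash
cat >> h.py <<'E'
def wproj(f,P):
    T=f['world_from_camera'];c=T[:3,:3].T@(np.array(P,float)-T[:3,3]);K=f['camera_matrix']
    r=np.hypot(c[0],c[1]);th=np.arctan2(r,c[2]);return np.array([K[0][2],K[1][2]])+K[0][0]*th*c[:2]/r
E
python3 - <<'E'
from fit import *
f=grab_frame('wrist')
for (x,y,w) in [(550,279.3,-.125),(552,279.3,-.125),(550,279.3,-.145)]:
    P=place(np.array([[-12,90,6],[12,90,6],[0,90,6],[-4,-90,180],[4,-90,180],[-12,-90,6]]),x,y,w)
    print([wproj(f,p).round(1).tolist() for p in P])
r=pick(f,'square',(285,200));
for row in (105,115,130,160,200,240,280,300,315): 
    c=np.flatnonzero(r[row]); print(row,(c.min(),c.max()) if len(c) else None)
c=np.argwhere(r);print(c.min(0),c.max(0))
im=cv2.resize(f['img'][90:330,220:360],None,fx=2.5,fy=2.5);cv2.imwrite('pics/w2.png',im[:,:,::-1])
E
```

```text
[[266.1, 96.4], [285.7, 96.6], [275.9, 96.4], [281.6, 317.8], [290.9, 317.5], [265.4, 232.1]]
[[267.7, 96.2], [287.3, 96.4], [277.5, 96.3], [283.9, 317.5], [293.2, 317.2], [266.8, 231.9]]
[[267.6, 96.2], [287.1, 96.8], [277.4, 96.5], [279.5, 317.7], [288.8, 317.6], [264.1, 232.0]]
105 (np.int64(270), np.int64(288))
115 (np.int64(270), np.int64(287))
130 (np.int64(269), np.int64(288))
160 (np.int64(269), np.int64(286))
200 (np.int64(268), np.int64(289))
240 (np.int64(274), np.int64(292))
280 (np.int64(280), np.int64(291))
300 (np.int64(283), np.int64(291))
315 (np.int64(284), np.int64(293))
[ 96 267] [316 293]
```

View pics/w2.png

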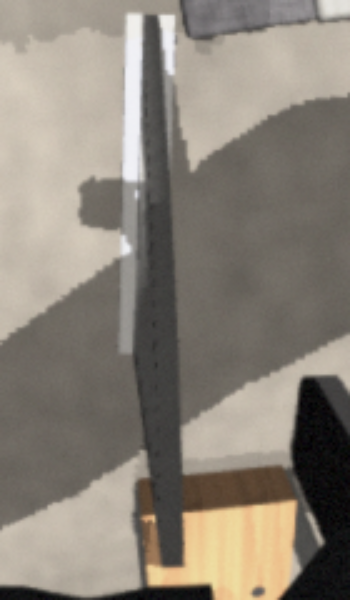

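```bash
cat >> h.py <<'E'
def go(G,w,a=-.3):
    "to grasp point G (world), tool x along +y at yaw w, tilted a about tool y"
    s=get_state();q=s['ee_rot'];R=Ro.from_quat([q[1],q[2],q[3],q[0]])
    T=Ro.from_matrix(np.array([[-np.sin(w),np.cos(w),0],[np.cos(w),np.sin(w),0],[0,0,-1]]).T)*Ro.from_rotvec([0,a,0])
    tcp=np.array(G)+19*T.apply([0,0,1]);d=tcp-s['tcp_pos']
    print('t',round(s['time_s'],2),'tcp',np.round(s['tcp_pos'],1),'grasp',(s['tcp_pos']-19*R.apply([0,0,1])).round(1),'turn',(R.inv()*T).as_rotvec().round(4),'sh(cur)',R.inv().apply(d).round(1),'sh(tgt)',T.inv().apply(d).round(1),'world',d.round(1),'F',np.round(s['wrist_force'],1),'M',np.round(s['torque'],2),'grip',round(s['gripper_width'],1),np.round(s['gripper_force'],1))
E
python3 -m creep '[[[0,-0.15,0],[0,0,0],60],[[0,-0.15,0],[0,0,0],60],[[0,0,0.015],[0,0,0],60]]'
python3 -c "
from h import *
go((552.1,269.4,82),-.14)"
```

```text
time_s: 4.0
tcp_pos: [517.4, 302.1, 229.9]
ee_rot: [0.1, 0.744, 0.651, -0.112]
wrist_force: [0.1, 0.1, -0.6]
gripper_width: 59.9
gripper_force: 0.0
t 4.0 tcp [517.4 302.1 229.9] grasp [518.1 307.7 248. ] turn [0.0053 0.0026 0.0064] sh(cur) [ 17.6  38.1 168.6] sh(tgt) [ 17.4  38.9 168.4] world [  33.9  -38.2 -166.1] F [ 0.1  0.1 -0.6] M [ 0.25 -0.02 -0.04] grip 59.9 0.0
```

```bash
python3 -m creep '[[[0.005,0,0.006],[9,19,0],60],[[0,0,0],[8,19,20],60],[[0,0,0],[0,0,35],60],[[0,0,0],[0,0,35],60],[[0,0,0],[0,0,35],60],[[0,0,0],[0,0,25],60],[[0,0,0],[0,0,0],60]]'
python3 -c "
from h import *
go((552.1,269.4,82),-.14)"
```

```text
time_s: 4.88
tcp_pos: [551.8, 264.9, 82.1]
ee_rot: [0.098, 0.748, 0.647, -0.113]
wrist_force: [-0.4, 0.2, 1.2]
gripper_width: 60.3
gripper_force: 0.0
t 4.88 tcp [551.8 264.9  82.1] grasp [552.6 270.5 100.3] turn [-0.0019  0.0008 -0.0051] sh(cur) [ 4.4 -0.3 17.8] sh(tgt) [ 4.3 -0.3 17.8] world [ -0.4  -1.  -18.3] F [-0.4  0.2  1.2] M [ 0.21 -0.04  0.06] grip 60.3 0.0
```

```bash
python3 -m creep '[[[0,0,0],[2,0,9],60],[[0,0,0],[2,0,9],60],[[0,0,0],[0,0,0],0],[[0,0,0],[0,0,0],0],[[0,0,0],[0,0,0],0],[[0,0,0],[0,0,0],0],[[0,0,0],[0,0,0],0],[[0,0,0],[0,0,0],0]]' 60
python3 -c "
from h import *
go((552.1,269.4,82),-.14)"
```

```text
time_s: 5.88
tcp_pos: [552.6, 264.3, 64.9]
ee_rot: [0.098, 0.748, 0.647, -0.112]
wrist_force: [-0.8, 0.9, 3.3]
gripper_width: 7.1
gripper_force: 60.2
t 5.88 tcp [552.6 264.3  64.9] grasp [553.4 269.8  83.1] turn [ 0.0003 -0.0003 -0.0047] sh(cur) [-0.3 -1.2  1.2] sh(tgt) [-0.3 -1.2  1.2] world [-1.3 -0.4 -1.1] F [-0.8  0.9  3.3] M [ 0.3   0.1  -0.05] grip 7.1 60.2
```

```bash
python3 -m creep '[[[0,0,0],[-3,0,-9.5],0],[[0,0,0],[-9,0,-29],0],[[0,0,0],[-14,0,-45],0],[[0,0,0],[-14,0,-45],0]]'
python3 -c "
from h import *
go((562.5,-120,216),-.055)"
```

```text
time_s: 6.38
tcp_pos: [552.0, 263.6, 201.0]
ee_rot: [0.098, 0.748, 0.647, -0.113]
wrist_force: [0.8, -0.3, -2.4]
gripper_width: 7.1
gripper_force: 59.4
t 6.38 tcp [552.  263.6 201. ] grasp [552.8 269.2 219.2] turn [-0.0254  0.0003 -0.086 ] sh(cur) [-365.6   66.2  116.6] sh(tgt) [-369.8   31.5  117.7] world [  10.2 -389.2   -3.2] F [ 0.8 -0.3 -2.4] M [ 0.51 -0.12  0.  ] grip 7.1 59.4
```

```bash
python3 -m creep '[[[-0.025,0,-0.086],[0,0,0],0],[[0,0,0],[-30,3,9.5],0],[[0,0,0],[-55,5,17.5],0],[[0,0,0],[-60,5,19],0],[[0,0,0],[-60,5,19],0],[[0,0,0],[-60,5,19],0],[[0,0,0],[-60,5,19],0],[[0,0,0],[-45,3.5,14],0]]'
python3 -c "
from h import *
go((562.5,-120,216),-.055)
for n in ('scene','top','wrist'):
  f=grab_frame(n);save(f,n+'3.png')
  if n!='wrist':
    from fit import pick
    c=(180,197) if n=='scene' else (328,170)
    for l in ('stud','plate'):
      r=pick(f,l,c) ;print(n,l,r.sum(),np.argwhere(r).min(0)[::-1],np.argwhere(r).max(0)[::-1])
a=cv2.imread('pics/scene3.png')[80:290,130:330];b=cv2.imread('pics/wrist3.png')
cv2.imwrite('pics/c3.png',np.hstack([cv2.resize(a,(400,420)),b[:, 110:410].repeat(1,0)[:420] if 0 else cv2.resize(b[:,80:430],(400,420))]))
"
```

```text
time_s: 7.38
tcp_pos: [561.7, -125.7, 197.5]
ee_rot: [0.103, 0.719, 0.679, -0.109]
wrist_force: [-0.0, 0.3, -2.3]
gripper_width: 7.4
gripper_force: 59.4
t 7.38 tcp [ 561.7 -125.7  197.5] grasp [ 562.  -120.1  215.7] turn [-0.0004  0.0002 -0.0019] sh(cur) [ 0.   0.5 -0.4] sh(tgt) [ 0.   0.5 -0.4] world [0.5 0.1 0.3] F [-0.   0.3 -2.3] M [ 0.55 -0.06 -0.05] grip 7.4 59.4
scene stud 1170 [167 166] [190 230]
scene plate 4845 [166 166] [292 269]
top stud 439 [321 152] [333 187]
top plate 1541 [223 152] [333 195]
```

View pics/c3.png

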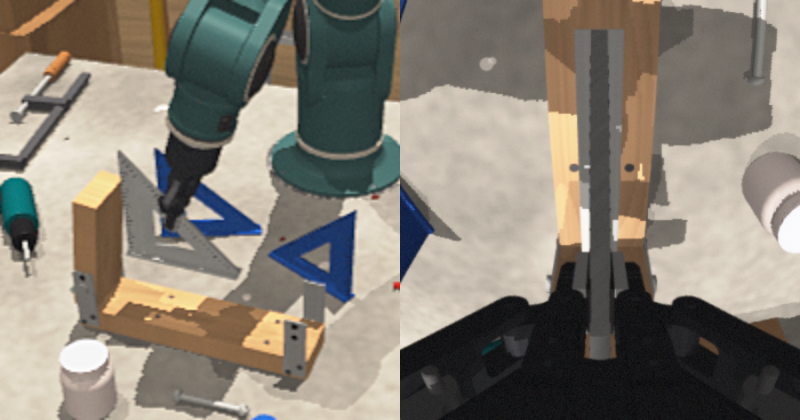

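The scene half shows the square held over the plate beside the stud, level. The wrist half shows the plate edges at (545..662,10) and (558..642,240), with the flange running down its middle. I check the yaw with those pixels.

```bash
cat >> h.py <<'E'
def wonz(f,p,z):
    K=f['camera_matrix'];T=f['world_from_camera'];d=np.array(p,float)-[K[0][2],K[1][2]];r=np.hypot(*d);th=r/K[0][0]
    v=T[:3,:3]@np.array([*(d/r*np.sin(th)),np.cos(th)]);return T[:3,3]+v*(z-T[2,3])/v[2]
E
python3 - <<'E'
from fit import *
f=grab_frame('wrist')
cv=lambda x,y:(80+(x-400)*.875,y*384/420)
for n,z,ps in [('plateL',38,[(545,10),(558,240)]),('plateR',38,[(662,10),(642,240)]),('flL',139,[(575,32),(582,210)]),('flR',139,[(623,32)])]:
    q=[wonz(f,cv(*p),z) for p in ps];print(n,[a.round(1)[:2].tolist() for a in q],[round(-np.arctan2(*(q[0]-q[1])[:2]),4)] if len(q)>1 else '')
# grey-level edges of plate from full picture
r=pick(f,'plate',(255,100))
for row in (10,40,70,100,130,160,190,215):
    c=np.flatnonzero(r[row]); 
    if len(c):
        a,b=wonz(f,(c.min()-.5,row),38),wonz(f,(c.max()+.5,row),38);print(row,c.min(),c.max(),a[:2].round(1),b[:2].round(1))
E
```

```text
plateL [[527.7, -1.2], [512.9, -234.3]] [np.float64(-0.0633)]
plateR [[616.7, -5.6], [601.3, -239.0]] [np.float64(-0.0657)]
flL [[556.6, -16.5], [551.8, -125.9]] [np.float64(-0.0439)]
flR [[579.8, -17.7]] 
10 205 307 [525.5  -1.8] [615.1  -6.4]
40 206 306 [523.9 -29.6] [613.8 -34.3]
70 208 305 [522.9 -58.1] [612.8 -62.7]
100 209 302 [520.6 -87.6] [610.1 -92.3]
130 211 301 [ 518.9 -119. ] [ 609.5 -123.8]
160 214 298 [ 517.8 -153.2] [ 607.1 -158. ]
190 217 295 [ 516.3 -191.4] [ 604.7 -196.1]
215 218 293 [ 512.9 -227.4] [ 603.3 -232.2]
```

```bash
python3 -m creep '[[[0.002,0,0.008],[6,1.5,19],0],[[0,0,0],[9,0,29],0],[[0,0,0],[8,0,25.5],0],[[0,0,0],[3,0,9.5],0],[[0,0,0],[0,0,0],0],[[0,0,0],[0,0,0],0]]'
python3 -c "
from h import *
go((562.5,-120,121),-.06)"
```

```text
time_s: 8.57
tcp_pos: [564.4, -122.6, 110.7]
ee_rot: [0.103, 0.721, 0.677, -0.108]
wrist_force: [-0.3, 0.6, -2.5]
gripper_width: 7.0
gripper_force: 59.4
t 8.57 tcp [ 564.4 -122.6  110.7] grasp [ 564.7 -117.   128.8] turn [ 0.0005  0.     -0.0036] sh(cur) [-0.7 -2.   8.4] sh(tgt) [-0.7 -2.   8.4] world [-2.2 -3.  -7.8] F [-0.3  0.6 -2.5] M [ 0.48 -0.08 -0.05] grip 7.0 59.4
```

```bash
python3 -m creep '[[[0,0,0],[1.5,0,4.8],0],[[0,0,0],[0.3,0,1],0],[[0,0,0],[0,0,0],0]]'; python3 -m creep '[[[0,0,0],[0.3,0,1],0],[[0,0,0],[0,0,0],0]]';  python3 -m creep '[[[0,0,0],[0.3,0,1],0],[[0,0,0],[0,0,0],0]]'
python3 -c "
from h import *
go((562.5,-120,121),-.06)"
```

```text
time_s: 8.95
tcp_pos: [563.9, -122.5, 103.9]
ee_rot: [0.102, 0.721, 0.677, -0.109]
wrist_force: [0.5, 0.2, -2.6]
gripper_width: 7.2
gripper_force: 59.5
time_s: 9.2
tcp_pos: [564.0, -122.6, 102.9]
ee_rot: [0.103, 0.721, 0.677, -0.109]
wrist_force: [-0.2, -0.3, 0.4]
gripper_width: 7.3
gripper_force: 59.9
time_s: 9.45
tcp_pos: [564.3, -122.6, 102.9]
ee_rot: [0.103, 0.721, 0.677, -0.109]
wrist_force: [-6.7, 3.8, 20.8]
gripper_width: 7.3
gripper_force: 63.1
t 9.45 tcp [ 564.3 -122.6  102.9] grasp [ 564.7 -117.   121.1] turn [ 0.0002 -0.0001 -0.0035] sh(cur) [-3. -2.  1.] sh(tgt) [-3. -2.  1.] world [-2.2 -3.  -0.1] F [-6.7  3.8 20.8] M [ 0.03  1.67 -0.33] grip 7.3 63.1
```

```bash
python3 -m creep '[[[0,0,0],[-0.2,0,-0.7],0],[[0,0,0],[-6.7,0,2.1],0],[[0,0,0],[-6.7,0,2.1],0],[[0,0,0],[-6.7,0,2.1],0],[[0,0,0],[-2.9,0,0.9],0],[[0,0,0],[0,0,0],0]]'
python3 -c "
from h import *
go((562.5,-120,121),-.06)
f=grab_frame('scene');save(f,'s4.png')
a=cv2.imread('pics/s4.png')[110:290,140:300];cv2.imwrite('pics/c4.png',cv2.resize(a,(533,600),interpolation=cv2.INTER_CUBIC))
"
```

```text
time_s: 10.2
tcp_pos: [563.1, -146.5, 102.9]
ee_rot: [0.103, 0.721, 0.677, -0.108]
wrist_force: [1.2, 1.6, 4.3]
gripper_width: 7.2
gripper_force: 60.7
t 10.2 tcp [ 563.1 -146.5  102.9] grasp [ 563.4 -140.9  121. ] turn [ 0.0009 -0.0002 -0.0032] sh(cur) [19.9 -2.2 -6.2] sh(tgt) [19.9 -2.2 -6.2] world [-0.9 20.9 -0. ] F [1.2 1.6 4.3] M [ 0.42 -0.26  0.07] grip 7.2 60.7
```

View pics/c4.png

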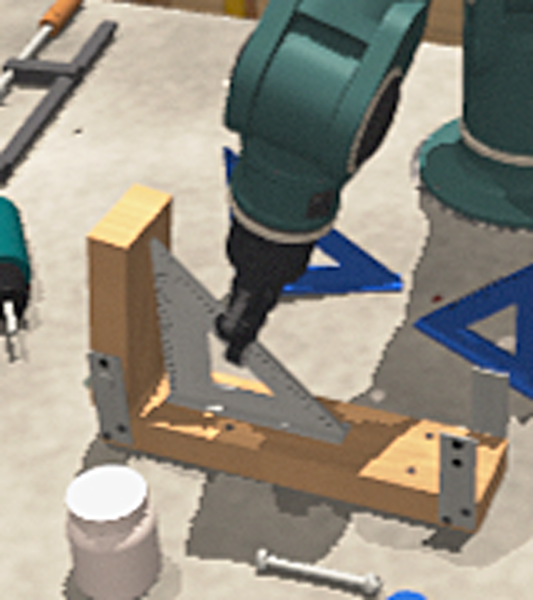

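The square stands on the plate, its apex (155,240) just short of the leaning stud, flange flat. Slide on in small steps.

```bash
for i in 1; do python3 -m creep '[[[0,0,0],[-2.8,0,1.1],0],[[0,0,0],[-2.9,0,0.9],0],[[0,0,0],[-2.9,0,0.9],0],[[0,0,0],[0,0,0],0]]'; done; python3 -m creep '[[[0,0,0],[-1.9,0,0.6],0],[[0,0,0],[-1.9,0,0.6],0],[[0,0,0],[0,0,0],0]]'
python3 -c "
from h import *
go((562.5,-160,121),-.06)"
```

```text
time_s: 10.75
tcp_pos: [563.2, -154.8, 102.9]
ee_rot: [0.103, 0.721, 0.677, -0.108]
wrist_force: [0.8, 8.1, 8.3]
gripper_width: 7.3
gripper_force: 61.5
time_s: 11.12
tcp_pos: [563.0, -158.5, 102.9]
ee_rot: [0.103, 0.721, 0.677, -0.107]
wrist_force: [1.0, 8.3, 10.4]
gripper_width: 7.4
gripper_force: 61.7
t 11.12 tcp [ 563.  -158.5  102.9] grasp [ 563.3 -152.9  121. ] turn [ 0.0024 -0.0011 -0.0023] sh(cur) [-6.8 -0.4  2.1] sh(tgt) [-6.8 -0.4  2.1] world [-0.9 -7.1 -0. ] F [ 1.   8.3 10.4] M [ 1.33 -0.36  0.12] grip 7.4 61.7
```

```bash
python3 -m creep '[[[0,0,0],[-1.9,0,0.6],0],[[0,0,0],[-1.9,0,0.6],0],[[0,0,0],[0,0,0],0]]'|grep -E 'pos|wrist'; python3 -m creep '[[[0,0,0],[-1.4,0,0.45],0],[[0,0,0],[0,0,0],0]]'|grep -E 'pos|wrist';python3 -m creep '[[[0,0,0],[-1.4,0,0.45],0],[[0,0,0],[0,0,0],0]]'|grep -E 'pos|wrist'
python3 -c "
from h import *
go((562.5,-160,121),-.06)
f=grab_frame('scene');save(f,'s5.png')
a=cv2.imread('pics/s5.png')[150:270,150:250];cv2.imwrite('pics/c5.png',cv2.resize(a,(500,600),interpolation=cv2.INTER_CUBIC))
"
```

```text
tcp_pos: [562.8, -162.5, 102.9]
wrist_force: [1.2, 8.7, 9.7]
tcp_pos: [562.8, -163.8, 102.9]
wrist_force: [2.0, 9.6, 11.1]
tcp_pos: [562.7, -165.2, 102.9]
wrist_force: [2.1, 11.0, 11.6]
t 12.0 tcp [ 562.7 -165.2  102.9] grasp [ 563.  -159.6  121. ] turn [ 0.0025 -0.0013 -0.0021] sh(cur) [-0.4 -0.5  0.1] sh(tgt) [-0.4 -0.5  0.1] world [-0.5 -0.4 -0. ] F [ 2.1 11.  11.6] M [ 1.54 -0.3   0.12] grip 7.2 62.0
```

View pics/c5.png

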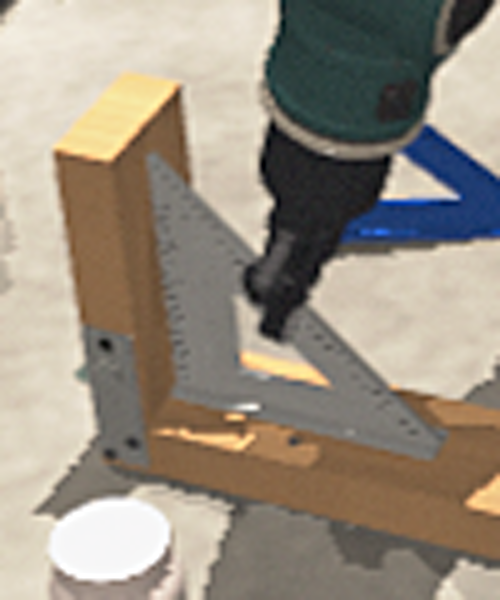

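The square is pushing the stud, apex at (150,155), and the heel at (172,395) is still slightly off the stud. Millimetre steps now, watching for the force to rise.

```bash
for i in 1 2 3; do python3 -m creep '[[[0,0,0],[-0.95,0,0.3],0],[[0,0,0],[0,0,0],0]]'|grep -E 'pos|wrist'; done
python3 -c "
from h import *
go((562.5,-160,121),-.06)"
```

```text
tcp_pos: [562.7, -165.5, 102.9]
wrist_force: [-0.3, 15.7, 16.2]
tcp_pos: [562.7, -165.6, 102.9]
wrist_force: [-2.4, 20.9, 18.8]
tcp_pos: [562.8, -165.6, 102.8]
wrist_force: [-5.5, 28.3, 23.4]
t 12.8 tcp [ 562.8 -165.6  102.8] grasp [ 563.1 -160.1  121. ] turn [ 0.0026 -0.0039 -0.0002] sh(cur) [-0.  -0.6 -0. ] sh(tgt) [-0.  -0.6 -0. ] world [-0.6  0.   0. ] F [-5.5 28.3 23.4] M [ 4.04  1.05 -0.51] grip 7.3 65.0
```

```bash
python3 -m creep '[[[0,0,0],[1.1,0,-0.2],0],[[0,0,0],[0,0,0],0]]'|grep -E 'pos|wrist'
python3 - <<'E'
from fit import *
fs=[grab_frame('scene'),grab_frame('top'),grab_frame('wrist')]
go((562.5,-160,121),-.06)
# stud outline by regions
st=[pick(fs[0],'stud',(180,197)),pick(fs[1],'stud',(328,170))]
old=np.load('m.npz')['st']
for r,o in zip(st,old):
    print('now',np.argwhere(r).min(0)[::-1],np.argwhere(r).max(0)[::-1],'was',np.argwhere(o).min(0)[::-1],np.argwhere(o).max(0)[::-1])
for l in (0.12,.03,0,-.03):
    P=place(stud(l),564.3,-88.1,-.055);print(l,[(np.array([proj(f,p) for p in P]).min(0).round(1),np.array([proj(f,p) for p in P]).max(0).round(1)) for f in fs[:2]])
for n,f in zip('stw',fs): save(f,n+'6.png')
a=fs[0]['img'][140:260,145:265];b=fs[2]['img'][180:384,150:360]
cv2.imwrite('pics/c6.png',np.hstack([cv2.resize(x,(400,400),interpolation=cv2.INTER_CUBIC) for x in (a,fs[1]['img'][130:210,265:345])])[:,:,::-1])
E
```

```text
tcp_pos: [562.7, -165.6, 102.8]
wrist_force: [-3.6, 21.3, 21.5]
t 13.2 tcp [ 562.7 -165.6  102.8] grasp [ 563.  -160.1  121. ] turn [ 0.0025 -0.0028 -0.0011] sh(cur) [-0.  -0.5 -0. ] sh(tgt) [-0.  -0.5 -0. ] world [-0.5  0.   0. ] F [-3.8 21.8 21.7] M [ 2.9   0.73 -0.27] grip 7.2 63.9
now [161 165] [188 231] was [167 165] [192 231]
now [319 152] [339 193] was [320 152] [333 193]
0.12 [(array([165.8, 163.8]), array([191.6, 233.7])), (array([319.7, 150.7]), array([333.3, 192.4]))]
0.03 [(array([161.5, 163.1]), array([191.8, 233.6])), (array([318.6, 150.7]), array([337.8, 192.5]))]
0 [(array([160., 163.]), array([192.1, 233.6])), (array([318.3, 150.7]), array([339.3, 192.5]))]
-0.03 [(array([158.6, 162.9]), array([192.5, 233.5])), (array([317.9, 150.7]), array([340.8, 192.5]))]
```

View pics/c6.png

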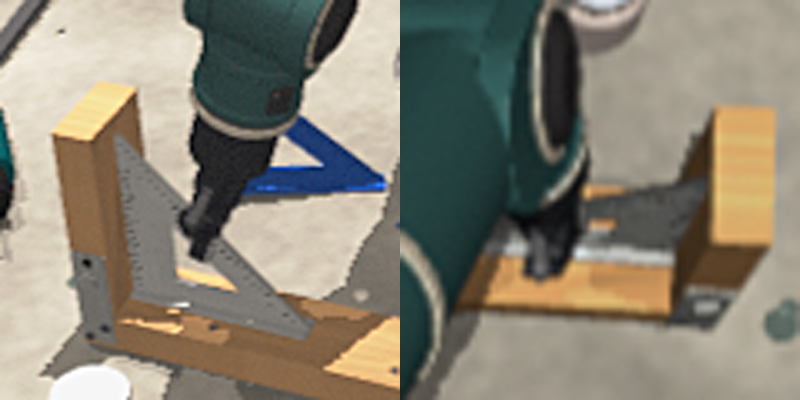

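```bash
python3 -m creep '[[[0,0,0],[0.9,0,-0.2],0],[[0,0,0],[0,0,0],0],[[0,0,0],[0,0,0],0]]'|grep -E 'pos|wrist'
python3 -c "
from h import *
go((562.5,-160,121),-.06)"
```

```text
tcp_pos: [562.7, -165.6, 102.8]
wrist_force: [-1.7, 15.5, 18.9]
t 13.68 tcp [ 562.7 -165.6  102.8] grasp [ 563. -160.  121.] turn [ 0.0026 -0.0019 -0.0017] sh(cur) [-0.1 -0.6  0. ] sh(tgt) [-0.1 -0.6  0. ] world [-0.6 -0.   0. ] F [-1.7 15.5 18.9] M [ 2.01  0.36 -0.12] grip 7.6 63.2
```

```bash
python3 -c "
from cell import *
print(job_done())"
```

```text
the job is handed in; nothing more can be done
None
```

I handed the job in at about 13.7 s of robot time. The square is still gripped and held pressed into the corner, at about 19 N on the plate and 15 N against the stud. The camera fit puts the stud within about 0.01 rad of square. I judged the flush fit from the hard stop in the push force and from the pictures, not from a close-up of the edge.

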